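# Close and latch the packed food carrier

### The job

The steel food carrier is packed and has to go out: swing its lid shut, snap the latch's wire loop over the upturned hook on the lid's front so that the loop's bar sits behind the hook's lip, then push the latch lever down past its dead centre until it lies flat against the carrier and holds the lid clamped on its seal. Work with feeling - the loop bends if pushed with over 2 kg (20 N), and nothing on the carrier may get more than 3.5 kg (35 N) - and leave the portion pot, the steel cup and the spice jar beside it where they are.

Things in the scene. Friction and masses are not known exactly. Their poses are not given: they have to be found in the camera images.
- carrier: The food carrier, a fixed open steel box 150 deep (x) x 210 wide (y) x 130 high with carrying handles to y = +-128. Origin: centre of its underside. Frame: x away from the latch, y along the front, z up; the front with the latch looks to -x. All (x, z) below are in this frame, in mm, at y = 0. Packed tubs stand inside, up to 66 high.
- lid (a joint): Angle of the lid (220 wide, 155 deep, 4 thick) about its hinge at (82, 134) along the back; 0 = bottomed on the rim, top face then at z 136. Stays where it is left (stiff hinge, about 0.5 N m). Shut it rests at 0.04 on a springy rubber seal (10 N per mm at the front edge); clamped it is at 0.005 to 0.02.
- lid_edge (a point): Top front edge of the lid's skirt. On the lid sits the hook (keeper): a bracket held by two screws in fore-and-aft slots, coming down before the skirt to an upturned rounded lip 20 wide, 3 thick. The bar seats behind the lip, 4.4 from its crest, whose top is 2.3 above the seated bar's centre. Lid shut, the seat is at z 134; its x, set by hand, is -86 to -95 and not measured: feel for it.
- lever (a joint): Angle of the lever about its pivot at (-89.5, 89): 0 = shut, hanging flat against the front; 1.59 = open stop, sticking out level to -x. Plate 22 wide, 46 from pivot to tip, outer face 7.5 off the pivot's line, last 11 flared outward. Stays where it is left. Under load stiffest near 0.8 (0.3 N m, 8 N at 33 from the pivot); dead centre 0.25 to 0.45, pulls itself shut from about 0.1.
- lever_tip (a point): Outer side of the lever's flared end, 46 from the pivot.
- bail: The latch's loop: two flat legs (outer width 37), round bar 5.5 thick across them. Origin: its pin on the lever, at (-89.5 - 15 sin c, 89 - 15 cos c), c = lever angle - 0.36; its z axis runs along the legs to the bar's centre at 55.5, its y along the bar. Swings freely on the pin; starts leaning outward on a stop (0.55 from upright with the lever open). Soft wire: do not push it with over 20 N.
- bail_tab (a point): Middle of the finger tab on the loop's end, 65.5 from its pin, 28 wide, 13 high, 3 thick: where to push the loop. Its bar passes over the hook's lip only with the lever at its open stop: drawn up and pushed to the lid with 4 to 13 N it presses the lid down by up to 1 and snaps behind the lip, swinging in by 0.1 or more; the push then drops to nothing.
- portion_pot: Bystander: lidded portion pot with red sauce, 53 wide, 36 high, standing right of the carrier (its -y side). Origin at its underside.
- portion_cup: Bystander: small steel cup, 60 wide, 38 high, left of the carrier. Origin at its underside.
- spice_jar: Bystander: spice jar with a red cap, 45 wide, 108 high, left of the carrier toward the back. Origin at its underside.

How it is judged:
On the way:
1. the lid is shut down on its seal (value of joint lid below 0.055 rad), for 0.2 s.
At the end, for the whole second after the job is handed in: the lever lies flat (below 0.1 rad) and, hooked, holds the lid drawn down on its seal (below 0.025 rad; unlatched the seal lifts it to 0.04) (value of joint lever below 0.1 rad and value of joint lid below 0.025 rad); the robot touches nothing.
It fails at once if the portion pot is pushed more than 20 mm or tipped (distance of portion_pot from where it was at the start of the episode above 0.02 m or angle between portion_pot's own z axis and vertical above 0.3 rad).
It fails at once if the steel cup is pushed more than 20 mm or tipped (distance of portion_cup from where it was at the start of the episode above 0.02 m or angle between portion_cup's own z axis and vertical above 0.3 rad).
It fails at once if the spice jar is pushed more than 20 mm or tipped (distance of spice_jar from where it was at the start of the episode above 0.02 m or angle between spice_jar's own z axis and vertical above 0.3 rad).
It fails at once if the hand or arm presses on the carrier, its lid or its latch with more than 35 N (contact force between any of the fingers, the arm and carrier above 35 N).
It fails at once if the wire loop is pushed with more than 20 N, which bends it (contact force between any of the fingers, the arm and bail above 20 N).
It also fails if it takes over 69 s, if anything falls off the work surface, if the arm or the gripper's body presses on something with over 40 N, if the wrist force passes 120 N, or if a joint passes its speed limit or range.

### The arm

A 6-joint arm with a two-finger parallel gripper is mounted at the origin on a cart in front of the work surface, level with it; the furniture and walls round the work are solid. World frame = base frame: x ahead of the robot, y to its left, z up, the work surface at z = 0. Lengths are in m, angles in rad, forces in N, time in s.
With the tool pointing down it reaches from about 0.3 to 0.775 m from the base axis. Payload 14.6 kg.
Tool frame: the origin (TCP) lies midway between the tips of the shut fingers; the grasp point (between the pads) lies 19 mm behind it; z points along the fingers, y is the line along which they close (so a half turn about z gives the same grasp; the last joint's range is limited). The gripper opens to 85 mm and grips with 20 to 120 N. Pads are 22 mm wide; open, the fingers measure 114 mm over their backs; the gripper's body (76 mm by 85 mm) begins 54 mm behind the grasp point. The pads swing forward as they close: fully open they stand 13 mm farther back than shut.
Start: joints at [1.245, 0.3, 1.521, -0, 1.321, -0.067], TCP at [0.141, 0.532, 0.231] pointing down, gripper open.
Joint ranges: [-3.03, 3.03], [-0.79, 2.21], [0.23, 2.52], [-1.04, 4.18], [0, 3.07], [-2.55, 2.55]. Speed limits (rad/s): [2.22, 2.22, 2.57, 3.14, 3.14, 3.14].

### API

Orientations are given as a unit quaternion [w, x, y, z].
In Python, from plant import * gives the robot as it stands. The module is installed in compiled form; this text tells all that it offers.
- The arm moves only by the tool servo_tool, never from a script. Its argument "steps" is one flat list of numbers, 6 for each row, row after row: the shift along the tool's x, y, z in units of 0.25 m (1.0 is 0.25 m), then the turn, a rotation vector about the tool's x, y, z in units of 360 degrees (1.0 is 360 degrees). In form: [tx, ty, tz, rx, ry, rz, tx, ty, tz, rx, ry, rz, ...]. A call has 1 to 8 rows; each row is the pose to reach, as a shift and turn from the pose commanded when the call began, along the tool's axes at that moment, turning the shorter way round; what a row does not reach only later rows make up. A row lasts 1/12 s, in which the tool goes at most 41.7 mm and 7.16 degrees, less where a joint would pass 70% of its speed; a pose out of reach is approached as far as the arm can. A call with a number of a shift or a turn outside -1 to 1 is refused whole. A call with a gripper value outside its range is refused whole. "grip" is the closure, from 0 (fully open) to 1 (shut), set as the call begins (left out, the last holds). The fingers move at their own pace and stop on an object; "newtons" is the grip in N (left out, the last holds). Time passes only in rows, so rows that repeat a pose let the fingers close. It gives the time, the measured TCP pose, the force, the opening and the grip force at its end, in the units of the state.
- sense(): the state, without advancing time (a new reading comes with each control period).
- camera(name): name is "scene" or "side" or "wrist"; returns (picture, depth): 400x640x3 uint8, red, green, blue; 400x640 float32, m along the optical axis (not along the pixel's ray), 0 where there is no reading.
- camera_params(name): a dict with "intrinsics" (3x3 intrinsics, pixels), "R" (3x3) and "t" (3): a world point X has camera coordinates R X + t. Camera axes: x right, y down, z forward; pixel columns grow to the right and rows downward; lengths in m; the calibration is good to about 2 mm. The wrist camera is an equidistant fisheye: a pixel r from the principal point sees the ray r / f radians off the axis. A picture is of the moment at which its call begins: read the wrist's pose just before it. camera_params takes no time and is no camera call; for the wrist camera it gives the pose at the moment of the call.
- hand_in(): hands the job in; it is judged then, once.
The state is a dict: "time_s": time; "joint_pos": joint angles; "dq": joint speeds; "joint_torque": joint torques, N m; "position": TCP position; "orientation": TCP orientation; "force": force on the tool from outside, world axes, zero at the start; "ft_torque": the same for the moment, N m; "grip_width": finger opening in m; "grip_force": force on a finger pad.
Only numpy, scipy, OpenCV 4.12 (cv2) and the standard library are available. Lean on these libraries where they do the work, as an engineer would, in place of code of your own. Each camera call takes 0.05 s, during which the arm holds its last target. There are 200 camera calls.

## Working session

There is one attempt and no reset: what is moved stays moved. The work goes in short steps, Python scripts to look and compute and a tool call to move; the robot and the scene stay as the last step left them, time stands still between calls to the robot, and variables do not carry over. Pictures are saved under pics/ and viewed, at most 10 in all, crops included, and the job is handed in when it is done.

Besides the shell and the picture viewer there is one more tool, called after ">>>" by a JSON object that holds its "fn" and its "kwargs". servo_tool: Moves the arm, as the interface text tells. Shifts and turns lie within -1 to 1; 1 stands for 0.25 m of shift or 360 degrees of turn. Its arguments: {"type":"object","properties":{"steps":{"type":"array","items":{"type":"number"}},"grip":{"type":"number"},"newtons":{"type":"number"}},"required":["steps"]}

```bash
mkdir -p pics; cat > h.py <<'E'
from plant import *
import numpy as np, cv2
def snap(n,f):
    p=camera_params(n); im,d=camera(n); cv2.imwrite('pics/'+f+'.png',im[:,:,::-1]); np.savez('pics/'+f,im=im,d=d,K=p['intrinsics'],R=p['R'],t=p['t'])
def pts(f):
    z=np.load('pics/'+f+'.npz'); d=z['d'];K=z['K'];v,u=np.mgrid[:400,:640]
    c=np.stack([(u-K[0,2])/K[0,0]*d,(v-K[1,2])/K[1,1]*d,d],-1)
    return z['im'],(c-z['t'])@z['R'],d>0
E
python3 - <<'E'
from h import *
snap('scene','s1');snap('side','d1')
s=sense();print(s)
a=cv2.imread('pics/s1.png');b=cv2.imread('pics/d1.png')
for n in('scene','side'):
    p=camera_params(n);print(n,p['intrinsics'][0,0],-p['R'].T@p['t'],p['R'][2])
E
```

```text
{'time_s': 0.1, 'joint_pos': array([ 1.24540762e+00,  3.00387448e-01,  1.52152375e+00, -9.12883102e-07,
        1.32069950e+00, -6.66164447e-02]), 'dq': array([-0.00105013, -0.00268745, -0.00052519, -0.00077359,  0.0008434 ,
        0.00097448]), 'joint_torque': array([ 3.15582191e-03, -5.44375384e+01, -3.62372088e+01, -5.43874023e-05,
        3.16656427e-03,  4.37756216e-05]), 'position': array([0.14068571, 0.53148387, 0.23079145]), 'orientation': array([-9.86983246e-05,  1.29025299e-01,  9.91641172e-01, -4.99361834e-04]), 'force': array([ 0.05007626,  0.54089731, -1.16830511]), 'ft_torque': array([0.03045946, 0.00254012, 0.03462942]), 'grip_force': 0.0, 'grip_width': 0.08502182285860706}
scene 424.7789929625568 [ 0.03368596 -0.42681198  0.76217017] [ 0.56754906  0.52227223 -0.6364902 ]
side 449.5730908964676 [0.47548874 0.85004783 0.81318761] [ 0.12042949 -0.70847682 -0.69538287]
```

View pics/s1.png

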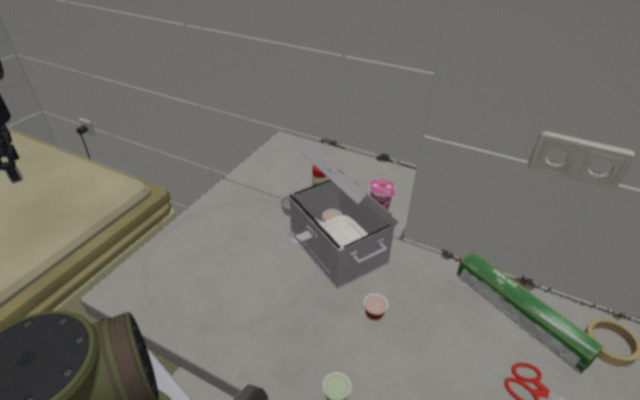

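View pics/d1.png

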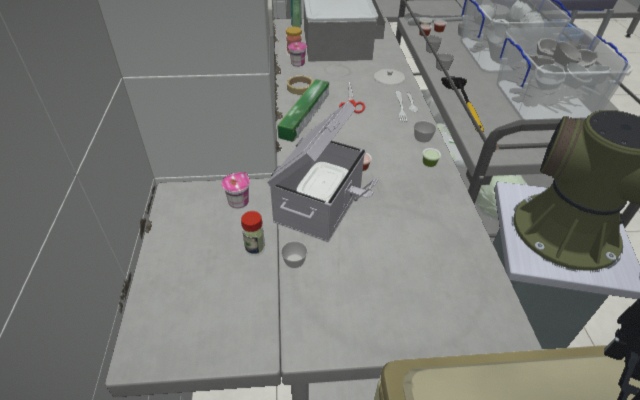

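Scene view: open carrier at about (340,235), with the latch at (302,238) on its front and the pot at (375,305). Side view: carrier at (318,190), latch at (365,188), lid standing open to the back, jar at (252,232), cup at (293,254).

```bash
python3 - <<'E'
from h import *
P=[]
for f,(u0,u1,v0,v1) in (('s1',(275,405,140,285)),('d1',(265,385,95,242))):
    im,X,m=pts(f); 
    X=X[v0:v1,u0:u1][m[v0:v1,u0:u1]]; P.append(X)
    print(f,X.shape,np.percentile(X,[2,50,98],axis=0).round(3))
    # wall points z .02-.12
np.savez('pics/P',a=P[0],b=P[1])
for X in P:
    r=X[(X[:,2]>.122)&(X[:,2]<.138)]
    print(len(r),cv2.minAreaRect(r[:,:2].astype(np.float32)))
    w=X[(X[:,2]>.015)&(X[:,2]<.14)]
    H,xe,ye=np.histogram2d(w[:,0],w[:,1],bins=[np.arange(.3,.85,.01),np.arange(-.2,.35,.01)])
    print(cv2.minAreaRect(w[:,:2].astype(np.float32)))
    i0=np.where(H.sum(1)>0)[0];j0=np.where(H.sum(0)>0)[0]
    print(xe[i0[0]],ye[j0[0]]);
    for r in H[i0[0]:i0[-1]+1,j0[0]:j0[-1]+1].astype(int): print(' '.join('%3d'%q if q else '  .' for q in r))
a=cv2.imread('pics/s1.png')[140:290,260:410];b=cv2.imread('pics/d1.png')[95:245,250:400]
cv2.imwrite('pics/c1.png',np.hstack([cv2.resize(a,(400,400),interpolation=2),cv2.resize(b,(400,400),interpolation=2)]))
E
```

```text
s1 (18763, 3) [[ 0.479 -0.103 -0.003]
 [ 0.642  0.072  0.03 ]
 [ 1.028  0.44   0.252]]
d1 (17580, 3) [[ 0.459 -0.487 -0.003]
 [ 0.604 -0.005  0.036]
 [ 0.804  0.156  0.252]]
858 ((0.5876252055168152, 0.040454596281051636), (0.21809591352939606, 0.2295108586549759), 74.21277618408203)
((0.7606926560401917, 0.11660468578338623), (0.5796968936920166, 0.3398948013782501), 18.80411148071289)
0.47000000000000014 -0.09999999999999992
  .   .   .   .   .   .   .   .   .   .   .   .   .   .   .  12   5   1   1   .   .   .   .   .   .   .   .   .   .   .   .   .   .   .   .   .
  .   .   .   .   .   .   .   .   .   .   .   .   .   .   5  14  17  14   3   .   .   .   .   .   .   .   .   .   .   .   .   .   .   .   .   .
  .   .   .   .   .   .   .   .   .   .   .   .   .   .  11   9  14   8   3   .   .   .   .   .   .   .   .   .   .   .   .   .   .   .   .   .
  .   .   .   .   .   .   .   .   .   .   .   .   .   .  15   6   7   7   3   .   .   .   .   .   .   .   .   .   .   .   .   .   .   .   .   .
  .   .   .   .   6 157 111  28   3   .   .   .   .   .  15  20  15   6   2   .   .   .   .  
[... 9322 characters left out ...]
   .   .   .   .   .   .   .   .   .   .   .   .   .   .   .
  .   .   .   .   .   .   .   .   .   .   1   5   6  98  19   .   .   .   .   .   .   .   .   .   .   .   .   .   .   .   .   .   .   .   .   .   .   .   .   .
  .   .   .   .   .   .   .   5   5   5   5   .   .  64  89   .   .   .   .   .   .   .   .   .   .   .   .   .   .   .   .   .   .   .   .   .   .   .   .   .
  .   .   .   3   6   4   6   .   .   .   .   .   .   6  90   .   .   .   .   .   .   .   .   .   .   .   .   .   .   .   .   .   .   .   .   .   .   .   .   .
  4   4   4   3   .   .   .   .   .   .   .   .   .   .   1   .   .   .   .   .   .   .   .   .   .   .   .   .   .   .   .   .   .   .   .   .   .   .   .   .
```

View pics/c1.png

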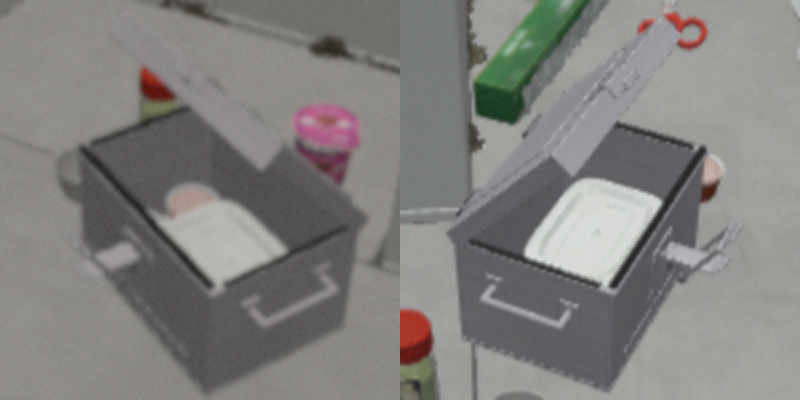

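Crop: the lever sticks out level with the bail leaning outward; the lid is partly open. Next I fit the carrier pose from the walls.

```bash
cat >> h.py <<'E'
def toC(X,p):
    c,s=np.cos(p[2]),np.sin(p[2]); d=X[...,:2]-p[:2]
    return np.stack([c*d[...,0]+s*d[...,1],-s*d[...,0]+c*d[...,1],X[...,2]],-1)
E
python3 - <<'E'
from h import *
from scipy.optimize import least_squares
Q=np.load('pics/P.npz');ps=[]
for k,sides in(('a',(-.105,)),('b',(.105,)),('ab',(-.105,.105))):
    p=np.array([.60,.03,-.26])
    for it in range(6):
        sel=[]
        for q in k:
            X=Q[q];X=X[(X[:,2]>.02)&(X[:,2]<.125)];C=toC(X,p);g=.02 if it<2 else .006
            sel.append((X[(abs(C[:,0]+.075)<g)&(abs(C[:,1])<.1)],0,-.075))
            s=-.105 if q=='a' else .105
            sel.append((X[(abs(C[:,1]-s)<g)&(abs(C[:,0])<.07)],1,s))
        r=least_squares(lambda p:np.concatenate([(toC(X,p)[:,i]-v)/np.sqrt(len(X)) for X,i,v in sel]),p,loss='soft_l1',f_scale=.0002)
        p=r.x
    print(k,p,[(len(X),np.median(toC(X,p)[:,i]-v).round(4),np.std(toC(X,p)[:,i]).round(4)) for X,i,v in sel]);
np.save('p.npy',p)
for q in 'ab':
    C=toC(Q[q],p)*1000
    L=C[(abs(C[:,1])<112)&(C[:,2]>140)]
    A=np.c_[L[:,0],np.ones(len(L))];
    ed=L[L[:,2]>np.percentile(L[:,2],98)];print(q,'lid top edge',np.median(ed,0), 'pitch',np.degrees(np.arctan(np.polyfit(L[:,0],L[:,2],1)[0])))
    print(' lid x,z by bins',[(int(x),np.median(L[abs(L[:,0]-x)<3][:,2]).round(0)) for x in range(-40,90,15) if (abs(L[:,0]-x)<3).sum()>5])
    F=C[(C[:,0]<-80)&(C[:,0]>-175)&(abs(C[:,1])<40)&(C[:,2]>55)]
    F=F[np.argsort(-F[:,2])];print(F[::max(1,len(F)//40)].round(0).astype(int).tolist())
# bystanders
for f in('s1','d1'):
    im,X,m=pts(f);C=toC(X,p)*1000
    for n,c in(('pot',(.50,-.13)),('cup',(.0,.0))):pass
    mm=m&(X[...,2]>.012)&(X[...,0]>.4)&(X[...,0]<.85)&(X[...,1]>-.25)&(X[...,1]<.35)&((abs(C[...,0])>90)|(abs(C[...,1])>132))
    n,l,st,ce=cv2.connectedComponentsWithStats(mm.astype(np.uint8))
    for i in range(1,n):
        if st[i,4]>40: print(f,ce[i].round(),st[i,4],'C',np.percentile(C[l==i],[2,50,98],axis=0).round().tolist())
E
```

```text
a [ 0.61385204  0.03463656 -0.25967139] [(1314, np.float64(0.0001), np.float64(0.001)), (1408, np.float64(0.0001), np.float64(0.0011))]
b [ 0.61424071  0.03603035 -0.25973761] [(775, np.float64(0.0002), np.float64(0.0009)), (1572, np.float64(-0.0001), np.float64(0.0014))]
ab [ 0.61404532  0.03532801 -0.25957072] [(1313, np.float64(0.0001), np.float64(0.001)), (1408, np.float64(-0.0006), np.float64(0.0011)), (773, np.float64(0.0002), np.float64(0.0009)), (1571, np.float64(0.0007), np.float64(0.0014))]
a lid top edge [-36.27448655  -2.34823037 263.91865751] pitch -35.81566584503343
 lid x,z by bins [(-40, np.float64(243.0)), (-25, np.float64(255.0)), (-10, np.float64(235.0)), (5, np.float64(223.0)), (20, np.float64(199.0)), (35, np.float64(177.0)), (50, np.float64(162.0)), (65, np.float64(156.0))]
[[-143, 2, 144], [-143, 12, 141], [-139, 6, 139], [-142, -12, 137], [-136, -15, 133], [-132, -8, 131], [-136, -19, 130], [-127, 15, 123], [-125, 15, 118], [-121, 14, 112], [-118, 15, 106], [-136, -9, 102], [-134, -5, 101], [-133, 3, 99], [-136, 10, 98], [-94, 7, 98], [-84, -7, 97], [-93, -8, 
[... 1725 characters left out ...]
.] 255 C [[-143.0, -20.0, 84.0], [-117.0, -6.0, 96.0], [-91.0, 16.0, 141.0]]
s1 [375. 305.] 485 C [[-65.0, -223.0, 14.0], [-44.0, -201.0, 34.0], [-19.0, -176.0, 37.0]]
d1 [247.  90.] 8578 C [[160.0, -132.0, 23.0], [200.0, -33.0, 270.0], [245.0, 102.0, 464.0]]
d1 [288. 129.] 296 C [[181.0, -245.0, 13.0], [203.0, -215.0, 38.0], [235.0, -208.0, 50.0]]
d1 [367. 160.] 96 C [[-66.0, -218.0, 14.0], [-56.0, -193.0, 33.0], [-42.0, -176.0, 37.0]]
d1 [364. 190.] 246 C [[-143.0, -16.0, 83.0], [-118.0, 6.0, 97.0], [-92.0, 21.0, 141.0]]
d1 [253. 231.] 818 C [[49.0, 180.0, 15.0], [62.0, 210.0, 78.0], [89.0, 220.0, 109.0]]
d1 [294. 251.] 357 C [[-54.0, 159.0, 13.0], [-23.0, 176.0, 27.0], [1.0, 215.0, 38.0]]
```

>>> {"fn": "servo_tool", "kwargs": {"steps": [-0.8,-0.44,-0.36,0,0,0,-0.8,-0.44,-0.36,0,0,0,-0.8,-0.44,-0.36,0,0,0,-0.8,-0.44,-0.36,0,0,0,-0.8,-0.44,-0.36,0,0,0,-0.8,-0.44,-0.36,0,0,0,-0.8,-0.44,-0.36,0,0,0], "grip": 1, "newtons": 40}}

```text
time_s: 0.68
position: [0.3095, 0.3713, 0.3238]
orientation: [0.001, 0.131, 0.991, 0.001]
force: [0.7, 0.4, 0.3]
grip_width: 0.0006
grip_force: 0.0
```

>>> {"fn": "servo_tool", "kwargs": {"steps": [-0.8,-0.44,0,0,0,0,-0.8,-0.44,0,0,0,0,-0.8,-0.44,0,0,0,0,-0.8,-0.44,0,0,0,0,-0.8,-0.44,0,0,0,0,-0.8,-0.44,0,0,0,0]}}

```text
time_s: 1.18
position: [0.4733, 0.2137, 0.3206]
orientation: [-0.0, 0.13, 0.991, -0.0]
force: [-0.4, 1.2, -0.4]
grip_width: 0.0002
grip_force: 0.0
```

>>> {"fn": "servo_tool", "kwargs": {"steps": [-0.77,-0.39,0,0,0,0,-0.77,-0.39,0,0,0,0,-0.77,-0.39,0,0,0,0,-0.77,-0.39,0,0,0,0,-0.77,-0.39,0,0,0,0,-0.77,-0.39,0,0,0,0,-0.77,-0.39,0,0,0,0]}}

```text
time_s: 1.77
position: [0.6334, 0.0713, 0.3193]
orientation: [-0.001, 0.13, 0.991, -0.0]
force: [-0.8, 0.9, -0.1]
grip_width: 0.0001
grip_force: 0.0
```

```bash
cat >> h.py <<'E'
p0=np.load('p.npy')
def st():
    s=sense();c,n=np.cos(p0[2]),np.sin(p0[2]);f=s['force']
    q=s['orientation'];from scipy.spatial.transform import Rotation as R
    M=R.from_euler('z',-p0[2]).as_matrix()@R.from_quat(q[[1,2,3,0]]).as_matrix()
    print('t',round(s['time_s'],2),'C',(toC(s['position'],p0)*1000).round(1),'F',np.round([c*f[0]+n*f[1],-n*f[0]+c*f[1],f[2]],1),'j',s['joint_pos'].round(2),'ax',M.T.round(3).tolist())
E
python3 -c "from h import *;st()"
```

```text
t 1.77 C [  9.4  39.8 319.3] F [-1.   0.6 -0.1] j [ 0.05  0.46  1.1  -0.    1.58 -1.25] ax [[-1.0, 0.002, 0.002], [0.002, 1.0, -0.001], [-0.002, -0.001, -1.0]]
```

>>> {"fn": "servo_tool", "kwargs": {"steps": [0,0,0.12,0,0,0,0,0,0.24,0,0,0,0,0,0.32,0,0,0,0,0,0.36,0,0,0,0.02,0,0.4,0,0,0,0.04,0,0.44,0,0,0,0.06,0,0.48,0,0,0,0.08,0,0.52,0,0,0]}}

```text
time_s: 2.43
position: [0.6126, 0.0794, 0.1924]
orientation: [0.001, 0.129, 0.992, 0.0]
force: [0.3, 0.2, 3.0]
grip_width: 0.0002
grip_force: 1.0
```

```bash
python3 - <<'E'
from h import *
st();snap('scene','s2');snap('side','d2')
a=cv2.imread('pics/s2.png')[100:290,240:430];b=cv2.imread('pics/d2.png')[60:250,220:410]
cv2.imwrite('pics/c2.png',np.hstack([cv2.resize(a,(400,400),interpolation=2),cv2.resize(b,(400,400),interpolation=2)]))
E
```

```text
t 2.43 C [-12.7  42.2 192.4] F [0.2 0.3 3. ] j [ 0.07  0.48  1.36  0.    1.3  -1.24] ax [[-1.0, -0.002, -0.002], [-0.002, 1.0, 0.001], [0.002, 0.001, -1.0]]
```

View pics/c2.png

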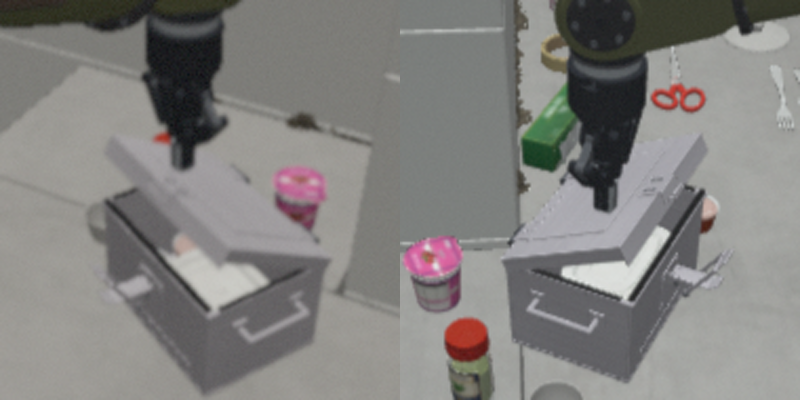

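The finger is on the lid top and the lid is about half closed, so the push works. Continuing.

>>> {"fn": "servo_tool", "kwargs": {"steps": [0.02,0,0.04,0,0,0,0.04,0,0.08,0,0,0,0.06,0,0.11,0,0,0,0.07,0,0.13,0,0,0,0.08,0,0.15,0,0,0,0.09,0,0.165,0,0,0,0.1,0,0.176,0,0,0,0.1,0,0.18,0,0,0]}}

```text
time_s: 3.2
position: [0.5884, 0.0848, 0.146]
orientation: [-0.0, 0.129, 0.992, -0.0]
force: [-0.7, -0.1, -0.5]
grip_width: 0.0003
grip_force: 0.0
```

>>> {"fn": "servo_tool", "kwargs": {"steps": [0,0,0.004,0,0,0,0,0,0.008,0,0,0,0,0,0.012,0,0,0,0,0,0.012,0,0,0]}}

```text
time_s: 3.53
position: [0.5888, 0.0846, 0.1431]
orientation: [-0.0, 0.129, 0.992, -0.0]
force: [-0.5, 0.0, -0.9]
grip_width: 0.0002
grip_force: 0.0
```

```bash
python3 -c "from h import *;st()"
```

```text
t 3.53 C [-37.   41.1 143.1] F [-0.4 -0.1 -0.9] j [ 0.08  0.48  1.48  0.    1.18 -1.23] ax [[-1.0, -0.001, 0.0], [-0.001, 1.0, -0.0], [-0.0, -0.0, -1.0]]
```

>>> {"fn": "servo_tool", "kwargs": {"steps": [0,0,0.004,0,0,0,0,0,0.008,0,0,0,0,0,0.008,0,0,0]}}

```text
time_s: 3.78
position: [0.5888, 0.0846, 0.1412]
orientation: [0.0, 0.129, 0.992, 0.0]
force: [-0.5, 0.1, 0.4]
grip_width: 0.0001
grip_force: 0.0
```

>>> {"fn": "servo_tool", "kwargs": {"steps": [0,0,0.004,0,0,0,0,0,0.004,0,0,0]}}

```text
time_s: 3.95
position: [0.5888, 0.0846, 0.1407]
orientation: [0.0, 0.129, 0.992, 0.0]
force: [-1.4, -0.4, 4.3]
grip_width: 0.0002
grip_force: 1.7
```

>>> {"fn": "servo_tool", "kwargs": {"steps": [0,0,0.003,0,0,0,0,0,0.003,0,0,0]}}

```text
time_s: 4.12
position: [0.5889, 0.0846, 0.1404]
orientation: [0.0, 0.129, 0.992, 0.0]
force: [-3.8, -0.3, 7.7]
grip_width: 0.0002
grip_force: 4.0
```

>>> {"fn": "servo_tool", "kwargs": {"steps": [0,0,-0.15,0,0,0,0.1,0,-0.3,0,0,0,0.25,-0.06,-0.36,0,-0.02,0,0.4,-0.12,-0.36,0,-0.04,0,0.5,-0.164,-0.36,0,-0.06,0,0.6,-0.164,-0.36,0,-0.08,0,0.65,-0.164,-0.36,0,-0.1,0,0.65,-0.164,-0.36,0,-0.12,0]}}

```text
time_s: 4.78
position: [0.4192, 0.087, 0.2302]
orientation: [0.334, 0.121, 0.934, -0.042]
force: [0.8, -1.0, 0.3]
grip_width: 0.0001
grip_force: 0.0
```

```bash
python3 - <<'E'
from h import *
st();snap('scene','s3');snap('side','d3')
for f in('s3','d3'):
    im,X,m=pts(f);C=toC(X,p0)[m]*1000
    L=C[(abs(C[:,1])<100)&(C[:,0]>-60)&(C[:,0]<70)&(C[:,2]>125)&(C[:,2]<165)];k=np.polyfit(L[:,0],L[:,2],1);print(f,len(L),k)
    K=C[(abs(C[:,1])<14)&(C[:,0]>-110)&(C[:,0]<-60)&(C[:,2]>118)&(C[:,2]<165)];print('hook',K[np.argsort(K[:,0])][:30].round().astype(int).tolist())
    B=C[(abs(C[:,1])<25)&(C[:,0]>-150)&(C[:,0]<-112)&(C[:,2]>105)&(C[:,2]<148)];print('bail',B.mean(0).round(1),B[:,2].max())
E
```

```text
t 4.78 C [-2.016e+02 -1.000e-01  2.302e+02] F [ 1.1 -0.8  0.3] j [ 0.31 -0.24  2.21 -0.6   0.65 -0.61] ax [[-0.773, -0.0, -0.634], [-0.003, 1.0, 0.003], [0.634, 0.004, -0.773]]
s3 3134 [-3.51131206e-02  1.39567292e+02]
hook [[-97, 0, 138], [-96, -7, 137], [-96, -7, 131], [-96, 6, 132], [-96, -10, 136], [-96, 2, 132], [-96, -10, 133], [-96, -1, 135], [-95, 8, 134], [-95, -1, 132], [-95, -9, 129], [-95, -4, 137], [-95, 0, 137], [-95, 9, 136], [-94, -3, 130], [-94, 6, 135], [-94, -7, 135], [-94, -10, 135], [-93, -10, 129], [-93, -9, 131], [-91, -11, 132], [-90, -4, 132], [-90, -9, 132], [-90, 4, 131], [-90, 9, 130], [-89, -12, 132], [-89, 1, 131], [-89, 6, 132], [-88, -2, 132], [-88, 3, 131]]
bail [-133.2   -5.9  129.2] 142.56436628306164
d3 2894 [-3.49727835e-02  1.39436472e+02]
hook [[-96, 5, 132], [-96, -7, 134], [-96, -8, 131], [-96, -2, 132], [-96, 10, 132], [-96, 11, 136], [-95, -3, 135], [-95, 3, 133], [-95, 3, 136], [-95, 8, 137], [-95, -11, 134], [-94, -5, 135], [-94, 12, 133], [-94, 11, 136], [-93, -1, 135], [-93, 10, 128], [-93, -8, 135], [-92, 1, 133], [-91, 12, 132], [-91, 3, 131], [-90, 8, 131], [-90, -12, 129], [-89, -6, 129], [-89, 0, 131], [-88, 10, 129], [-88, 3, 130], [-88, -4, 131], [-88, -10, 129], [-87, 7, 130], [-87, 14, 132]]
bail [-131.8    4.5  127.3] 143.1056212257384
```

>>> {"fn": "servo_tool", "kwargs": {"steps": [0.1,0,0.18,0,0,0,0.19,0,0.36,0,0,0,0.19,0,0.36,0,0,0,0.19,0,0.36,0,0,0]}}

```text
time_s: 5.22
position: [0.4398, 0.0799, 0.126]
orientation: [0.327, 0.123, 0.936, -0.046]
force: [0.3, 0.2, 0.2]
grip_width: 0.0
grip_force: 0.0
```

```bash
python3 -c "from h import *;st()"
```

```text
t 5.22 C [-179.8   -1.6  126. ] F [0.2 0.3 0.2] j [ 0.27  0.02  2.28 -0.95  0.41 -0.23] ax [[-0.782, -0.001, -0.623], [0.003, 1.0, -0.005], [0.623, -0.006, -0.782]]
```

>>> {"fn": "servo_tool", "kwargs": {"steps": [-0.036,0,0.034,0,0,0,-0.073,0,0.068,0,0,0,-0.1,0,0.079,0,0,0,-0.13,0,0.089,0,0,0,-0.159,0,0.1,0,0,0,-0.18,0,0.115,0,0,0,-0.2,0,0.13,0,0,0,-0.2,0,0.13,0,0,0]}}

```text
time_s: 5.88
position: [0.4988, 0.0655, 0.1367]
orientation: [0.331, 0.123, 0.935, -0.044]
force: [-0.1, 0.0, -0.1]
grip_width: -0.0002
grip_force: 0.0
```

```bash
python3 - <<'E'
from h import *
st();snap('scene','s4');snap('side','d4')
a=cv2.imread('pics/s4.png')[150:270,240:360];b=cv2.imread('pics/d4.png')[110:230,300:420]
cv2.imwrite('pics/c4.png',np.hstack([cv2.resize(a,(400,400),interpolation=2),cv2.resize(b,(400,400),interpolation=2)]))
E
```

```text
t 5.88 C [-119.1   -0.4  136.7] F [-0.1 -0.  -0.1] j [ 0.19  0.1   2.16 -0.85  0.37 -0.39] ax [[-0.777, 0.001, -0.629], [0.001, 1.0, -0.001], [0.629, -0.002, -0.777]]
```

View pics/c4.png

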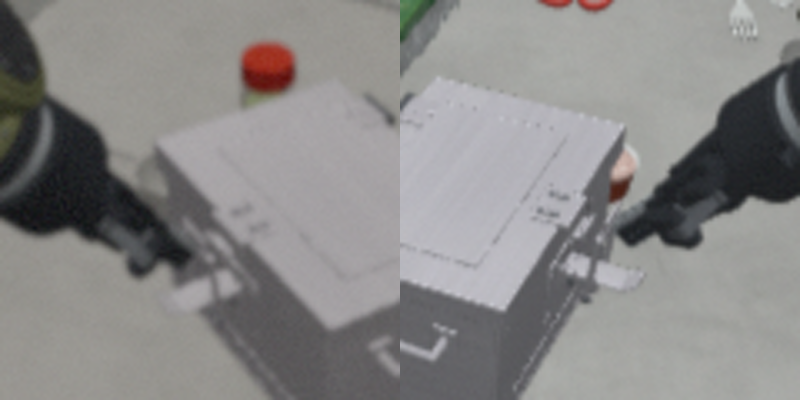

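Lid is shut, the lever still level, and the bail roughly upright just ahead of the fingertip (about (180,240) left, (625,230) right).

>>> {"fn": "servo_tool", "kwargs": {"steps": [-0.022,0,0.005,0,0,0,-0.044,0,0.01,0,0,0,-0.05,0,0.015,0,0,0,-0.053,0,0.017,0,0,0,-0.053,0,0.017,0,0,0]}}

```text
time_s: 6.4
position: [0.5099, 0.0625, 0.1407]
orientation: [0.33, 0.122, 0.935, -0.044]
force: [0.3, -0.0, 0.7]
grip_width: -0.0003
grip_force: 0.0
```

```bash
python3 -c "from h import *;st()"
```

```text
t 6.4 C [-107.7   -0.4  140.7] F [0.3 0.1 0.7] j [ 0.18  0.12  2.13 -0.81  0.38 -0.44] ax [[-0.778, -0.0, -0.628], [0.001, 1.0, -0.001], [0.628, -0.001, -0.778]]
```

>>> {"fn": "servo_tool", "kwargs": {"steps": [-0.003,0,0.0025,0,0,0,-0.006,0,0.005,0,0,0,-0.006,0,0.005,0,0,0]}}

```text
time_s: 6.65
position: [0.512, 0.0621, 0.1407]
orientation: [0.331, 0.122, 0.935, -0.044]
force: [-0.0, -0.5, 0.9]
grip_width: 0.0003
grip_force: 0.0
```

```bash
python3 -c "from h import *;st()"
```

```text
t 6.65 C [-105.5   -0.4  140.7] F [ 0.1 -0.5  0.9] j [ 0.18  0.12  2.12 -0.81  0.38 -0.45] ax [[-0.778, -0.0, -0.629], [0.0, 1.0, -0.001], [0.629, -0.001, -0.778]]
```

>>> {"fn": "servo_tool", "kwargs": {"steps": [-0.003,0,0.0025,0,0,0,-0.005,0,0.004,0,0,0,-0.005,0,0.004,0,0,0]}}

```text
time_s: 6.9
position: [0.5132, 0.0617, 0.1406]
orientation: [0.33, 0.122, 0.935, -0.044]
force: [-7.3, 2.5, 3.5]
grip_width: 0.0001
grip_force: 3.3
```

>>> {"fn": "servo_tool", "kwargs": {"steps": [-0.003,0,0.0025,0,0,0,-0.003,0,0.0025,0,0,0]}}

```text
time_s: 7.07
position: [0.5144, 0.0615, 0.1408]
orientation: [0.331, 0.122, 0.935, -0.044]
force: [-2.7, 0.3, 1.3]
grip_width: -0.0002
grip_force: 1.1
```

>>> {"fn": "servo_tool", "kwargs": {"steps": [-0.003,0,0.0025,0,0,0,-0.003,0,0.0025,0,0,0]}}

```text
time_s: 7.23
position: [0.5154, 0.0611, 0.1407]
orientation: [0.33, 0.122, 0.935, -0.044]
force: [-1.5, 1.5, -0.3]
grip_width: -0.0002
grip_force: 1.2
```

>>> {"fn": "servo_tool", "kwargs": {"steps": [-0.003,0,0.0025,0,0,0,-0.003,0,0.0025,0,0,0]}}

```text
time_s: 7.4
position: [0.5164, 0.0608, 0.1407]
orientation: [0.331, 0.122, 0.935, -0.044]
force: [-1.3, -0.0, -0.9]
grip_width: -0.0001
grip_force: 0.4
```

```bash
python3 -c "from h import *;st()"
```

```text
t 7.4 C [-100.9   -0.4  140.7] F [-1.2 -0.4 -0.9] j [ 0.17  0.13  2.11 -0.81  0.37 -0.46] ax [[-0.778, -0.0, -0.629], [0.0, 1.0, -0.001], [0.629, -0.001, -0.778]]
```

>>> {"fn": "servo_tool", "kwargs": {"steps": [-0.004,0,0.003,0,0,0,-0.008,0,0.006,0,0,0,-0.009,0,0.007,0,0,0]}}

```text
time_s: 7.65
position: [0.5195, 0.0601, 0.141]
orientation: [0.331, 0.122, 0.935, -0.044]
force: [-0.2, -0.3, -0.1]
grip_width: 0.0003
grip_force: 0.0
```

```bash
python3 - <<'E'
from h import *
st();snap('scene','s5');snap('side','d5')
for f in('s5','d5'):
    im,X,m=pts(f);C=toC(X,p0)[m]*1000
    B=C[(abs(abs(C[:,1])-16)<5)&(C[:,0]>-125)&(C[:,0]<-78)&(C[:,2]>100)&(C[:,2]<160)];B=B[np.argsort(B[:,2])];print(f,len(B),B[::max(1,len(B)//25)].round().astype(int).tolist())
a=cv2.imread('pics/s5.png')[190:260,265:335];b=cv2.imread('pics/d5.png')[150:220,325:395]
cv2.imwrite('pics/c5.png',np.hstack([cv2.resize(a,(400,400),interpolation=2),cv2.resize(b,(400,400),interpolation=2)]))
E
```

```text
t 7.65 C [-97.8  -0.3 141. ] F [-0.1 -0.3 -0.1] j [ 0.17  0.13  2.11 -0.8   0.37 -0.46] ax [[-0.777, -0.0, -0.629], [0.0, 1.0, -0.001], [0.629, -0.001, -0.777]]
s5 128 [[-101, -18, 100], [-97, -19, 105], [-96, -18, 107], [-96, -19, 110], [-96, -18, 113], [-80, -13, 118], [-96, -18, 122], [-94, -19, 124], [-80, -17, 128], [-92, -16, 130], [-79, -20, 132], [-89, -19, 134], [-86, -15, 138], [-85, -17, 140], [-80, -18, 141], [-79, 13, 143], [-80, -14, 144], [-83, -14, 145], [-83, -18, 145], [-108, -14, 148], [-112, -17, 149], [-88, 11, 151], [-110, -14, 152], [-103, -14, 154], [-109, -16, 156], [-109, -16, 158]]
d5 117 [[-99, 19, 100], [-99, 18, 102], [-97, 20, 107], [-96, 20, 109], [-95, -15, 112], [-94, -16, 115], [-93, 19, 120], [-80, 19, 122], [-95, 18, 123], [-92, 19, 129], [-92, 18, 131], [-80, 14, 132], [-92, 20, 136], [-86, 17, 137], [-91, 12, 138], [-78, 18, 141], [-79, -16, 142], [-78, 17, 143], [-105, 12, 144], [-81, 13, 144], [-103, 12, 146], [-105, 12, 147], [-86, 12, 148], [-98, 12, 150], [-112, 12, 152], [-109, 11, 153], [-107, 11, 156], [-105, 14, 157], [-119, 13, 158], [-114, 13, 160]]
```

View pics/c5.png

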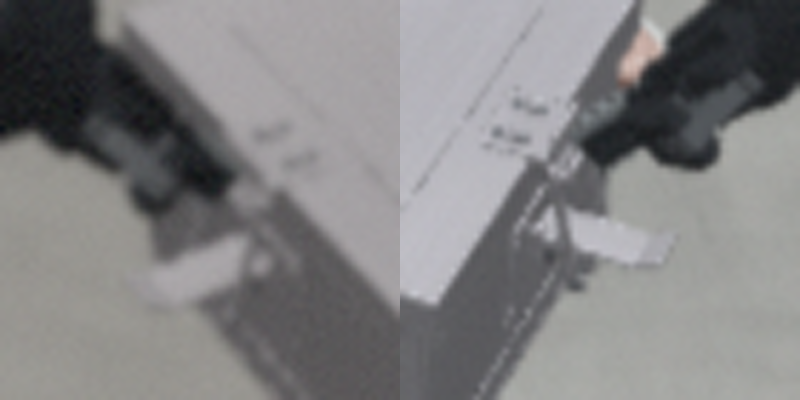

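The legs now lean inward from (-104,84) to about (-86,137), past the lip at x = -96, and the push fell to zero. The bar is hooked. Next I back off and plan the lever stroke.

>>> {"fn": "servo_tool", "kwargs": {"steps": [0,0,-0.12,0,0,0,0,0,-0.24,0,0,0,0.08,0,-0.12,0,0,0,0.167,0,-0.01,0,0,0,0.167,0,-0.005,0,0,0,0.167,0,-0.005,0,0,0]}}

```text
time_s: 8.25
position: [0.4862, 0.0685, 0.1139]
orientation: [0.329, 0.122, 0.935, -0.044]
force: [0.8, -0.8, -0.9]
grip_width: 0.0002
grip_force: 0.0
```

```bash
cat > lev.py <<'E'
from h import *
def tcp(a):
    u=np.array([-np.sin(a),-np.cos(a)]);n=np.array([-np.cos(a),np.sin(a)]);P=np.array([-89.5,89])
    poly=[P+r*u+o*n for r,o in((0,7.5),(35,7.5),(46,11))]
    tz=np.array([.629,-.777]);tx=np.array([-.777,-.629])
    rho=42+min(0,(a-.9))*0+ (np.clip(.9-a,0,.9)/.9)*4
    T=P+rho*u   # lateral position, then slide along -tz until touching
    lat=T@tx
    best=1e9
    for i in range(2):
        for s in np.linspace(0,1,40):
            q=poly[i]*(1-s)+poly[i+1]*s
            if abs(q@tx-lat)<=11: best=min(best,q@tz)
    return lat*tx+best*tz
if __name__=='__main__':
    st();s=toC(sense()['position'],p0)[[0,2]]*1000
    tz=np.array([.629,-.777]);tx=np.array([-.777,-.629])
    for a in(1.59,1.4,1.2,1.,.8,.6,.4,.3,.2,.1,0,-.1):
        T=tcp(a);d=T-s;print(a,T.round(1),(d@tx/250).round(3),(d@tz/250).round(3))
E
python3 lev.py
```

```text
t 8.25 C [-132.1   -0.7  113.9] F [ 1.  -0.6 -0.9] j [ 0.21  0.13  2.2  -1.    0.34 -0.23] ax [[-0.779, -0.001, -0.627], [0.0, 1.0, -0.002], [0.627, -0.002, -0.779]]
1.59 [-138.3   98.3] 0.059 0.033
1.4 [-138.1   90.8] 0.077 0.057
1.2 [-135.9   82.8] 0.09 0.087
1.0 [-131.9   75.1] 0.097 0.121
0.8 [-126.6   67.7] 0.099 0.158
0.6 [-120.9   61.8] 0.096 0.19
0.4 [-115.7   59.4] 0.086 0.211
0.3 [-112.8   58.8] 0.079 0.22
0.2 [-110.    59.1] 0.069 0.226
0.1 [-107.6   60.5] 0.058 0.228
0 [-105.2   62.5] 0.046 0.227
-0.1 [-103.6   66.4] 0.031 0.219
```

j4 is close to its -1.04 limit. I will turn the tool toward the radial direction (15° yaw) and tilt it less (30°) before the lever stroke.

```bash
cat > rot.py <<'E'
from h import *
from scipy.spatial.transform import Rotation as R
def M():
    q=sense()['orientation'];return R.from_euler('z',-p0[2])*R.from_quat(q[[1,2,3,0]])
down=R.from_matrix(np.array([[-1,0,0],[0,1,0],[0,0,-1.]]).T)
def goal(yaw,tilt): return R.from_euler('z',yaw,degrees=True)*R.from_euler('y',-tilt,degrees=True)*down
def steps(T,g=None):
    m=M();s=toC(sense()['position'],p0)*1000
    out=list((m.inv().apply(np.array(T)-s)/250).round(3))
    if g is not None: out+=list(((m.inv()*g).as_rotvec()/2/np.pi).round(4))
    return [float(x) for x in out]
E
python3 - <<'E'
from rot import *
g=goal(15,30);print(g.as_matrix().round(2).T.tolist());print(steps([-150,0,130],g))
E
```

```text
[[-0.84, -0.22, -0.5], [-0.26, 0.97, 0.0], [0.48, 0.13, -0.87]]
[0.015, 0.003, -0.095, -0.0239, 0.0243, -0.0342]
```

>>> {"fn": "servo_tool", "kwargs": {"steps": [0.015,0.003,-0.095,0,0,0,0.015,0.003,-0.095,-0.008,0.008,-0.0115,0.015,0.003,-0.095,-0.016,0.016,-0.023,0.015,0.003,-0.095,-0.024,0.0243,-0.034,0.015,0.003,-0.095,-0.024,0.0243,-0.034,0.015,0.003,-0.095,-0.024,0.0243,-0.034]}}

```text
time_s: 8.75
position: [0.4693, 0.0731, 0.1316]
orientation: [0.267, 0.017, 0.964, -0.008]
force: [-0.5, -0.2, -0.2]
grip_width: -0.0003
grip_force: 0.0
```

```bash
cat > lev.py <<'E'
from rot import *
m=M();A=m.as_matrix()
t=A[[0,2],2];t/=np.linalg.norm(t);x=np.array([t[1],-t[0]]) # plane projections
def tcp(a,rc):
    u=np.array([-np.sin(a),-np.cos(a)]);n=np.array([-np.cos(a),np.sin(a)]);P=np.array([-89.5,89])
    poly=[P+r*u+o*n for r,o in((0,7.5),(35,7.5),(46,11))]
    lat=(P+rc*u)@x
    q=np.concatenate([np.linspace(poly[i],poly[i+1],60) for i in(0,1)])
    k=abs(q@x-lat)<=11
    return lat*x+(q[k]@t).min()*t
st()
for a,rc in((1.59,42),(1.4,42),(1.2,42),(1.,42),(.8,43),(.6,44),(.4,45),(.3,46),(.2,47),(.1,48),(0,48),(-.1,48)):
    T=tcp(a,rc);print(a,T.round(1),steps([T[0],0,T[1]]))
E
python3 lev.py
```

```text
t 8.75 C [-149.6   -0.6  131.6] F [-0.4 -0.3 -0.2] j [ 0.12  0.05  2.18 -0.23  0.4  -1.23] ax [[-0.836, -0.192, -0.515], [-0.22, 0.975, -0.006], [0.503, 0.108, -0.857]]
1.59 [-137.3   99.7] [0.024, -0.008, 0.134]
1.4 [-136.8   92. ] [0.039, -0.008, 0.162]
1.2 [-134.5   83.7] [0.048, -0.01, 0.195]
1.0 [-130.3   75.6] [0.05, -0.013, 0.231]
0.8 [-125.6   67.9] [0.05, -0.017, 0.267]
0.6 [-121.1   64.2] [0.043, -0.021, 0.288]
0.4 [-115.8   62.5] [0.029, -0.026, 0.305]
0.3 [-113.3   62.4] [0.021, -0.028, 0.31]
0.2 [-110.6   63. ] [0.011, -0.03, 0.314]
0.1 [-108.2   64.8] [-0.001, -0.032, 0.312]
0 [-106.4   69.8] [-0.017, -0.034, 0.299]
-0.1 [-105.6   76.9] [-0.035, -0.035, 0.276]
```

>>> {"fn": "servo_tool", "kwargs": {"steps": [0.01,-0.004,0.07,0,0,0,0.024,-0.008,0.125,0,0,0,0.03,-0.008,0.14,0,0,0,0.035,-0.008,0.15,0,0,0,0.039,-0.008,0.162,0,0,0,0.044,-0.009,0.178,0,0,0,0.048,-0.01,0.19,0,0,0]}}

```text
time_s: 9.33
position: [0.4828, 0.0695, 0.0837]
orientation: [0.267, 0.019, 0.964, -0.009]
force: [-4.5, 2.4, 2.5]
grip_width: -0.0001
grip_force: 2.5
```

```bash
python3 lev.py
```

```text
t 9.33 C [-135.6   -0.7   83.7] F [-5.   1.2  2.5] j [ 0.11  0.18  2.18 -0.32  0.26 -1.13] ax [[-0.836, -0.19, -0.515], [-0.217, 0.976, -0.007], [0.504, 0.106, -0.857]]
1.59 [-137.3   99.7] [-0.028, 0.004, -0.058]
1.4 [-136.8   92. ] [-0.013, 0.003, -0.031]
1.2 [-134.5   83.7] [-0.004, 0.002, 0.003]
1.0 [-130.3   75.6] [-0.002, -0.002, 0.038]
0.8 [-125.6   67.9] [-0.002, -0.006, 0.075]
0.6 [-121.1   64.2] [-0.009, -0.009, 0.096]
0.4 [-115.8   62.5] [-0.023, -0.014, 0.113]
0.3 [-113.3   62.4] [-0.031, -0.016, 0.118]
0.2 [-110.6   63. ] [-0.041, -0.019, 0.122]
0.1 [-108.2   64.8] [-0.054, -0.021, 0.12]
0 [-106.4   69.8] [-0.07, -0.022, 0.107]
-0.1 [-105.7   76.9] [-0.087, -0.023, 0.084]
```

```bash
python3 - <<'E'
from h import *
snap('scene','s6');snap('side','d6');st()
for f in('s6','d6'):
    im,X,m=pts(f);C=toC(X,p0)[m]*1000
    B=C[(abs(C[:,1])<12)&(C[:,0]>-140)&(C[:,0]<-88)&(C[:,2]>50)&(C[:,2]<100)];B=B[np.argsort(B[:,0])];print(f,len(B),B[::max(1,len(B)//25)].round().astype(int).tolist())
a=cv2.imread('pics/s6.png')[190:270,255:335];b=cv2.imread('pics/d6.png')[150:230,325:405]
cv2.imwrite('pics/c6.png',np.hstack([cv2.resize(a,(400,400),interpolation=2),cv2.resize(b,(400,400),interpolation=2)]))
E
```

```text
t 9.43 C [-135.6   -0.7   83.4] F [-1.3  1.1  0. ] j [ 0.11  0.18  2.18 -0.32  0.26 -1.13] ax [[-0.836, -0.19, -0.514], [-0.217, 0.976, -0.007], [0.503, 0.106, -0.858]]
s6 136 [[-134, -12, 81], [-127, -9, 81], [-124, -8, 81], [-121, -7, 82], [-118, -7, 84], [-116, 9, 85], [-115, -10, 82], [-115, -1, 83], [-112, 7, 84], [-111, -4, 84], [-110, 7, 87], [-109, 9, 88], [-107, -10, 90], [-106, 5, 89], [-104, -10, 89], [-104, -5, 90], [-102, 7, 89], [-101, 8, 91], [-100, -4, 94], [-99, -10, 83], [-97, -3, 91], [-97, -11, 85], [-96, -9, 92], [-94, 6, 95], [-93, 9, 96], [-91, -1, 96], [-89, 6, 96], [-88, 7, 97]]
d6 157 [[-139, 11, 91], [-137, 7, 80], [-135, 6, 95], [-133, 2, 97], [-132, 5, 96], [-130, -6, 96], [-128, 11, 80], [-125, -2, 81], [-123, -2, 83], [-121, -2, 79], [-119, -6, 81], [-117, 4, 86], [-115, -9, 83], [-113, -1, 83], [-111, 2, 85], [-110, -8, 85], [-107, -8, 88], [-106, -6, 89], [-105, -2, 89], [-103, 1, 90], [-102, 10, 85], [-100, 7, 91], [-98, 2, 93], [-96, 10, 92], [-94, -6, 97], [-90, -11, 95], [-88, -3, 97]]
```

View pics/c6.png

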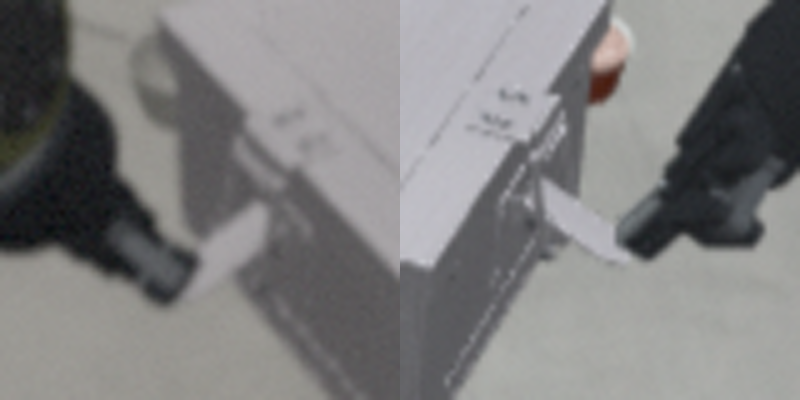

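The lever is down to about 1.1 rad with the fingertip resting on its flared end. I shift the contact inward a little and continue.

```bash
sed -i 's/^for a,rc in.*/for a,rc in((1.2,36),(1.1,36),(1.,36),(.9,36),(.8,37),(.7,38),(.6,39),(.5,40),(.4,42),(.3,44),(.2,46),(.1,50)):/' lev.py; python3 lev.py | tail -12; python3 -c "
from rot import *
print(steps([-136,0,95]),steps([-128,0,60]),steps([-107,0,58]),steps([-103,0,58]))"
```

```text
1.2 [-129.4   86.7] [-0.028, -0.003, 0.002]
1.1 [-127.4   82.7] [-0.026, -0.004, 0.019]
1.0 [-125.2   78.7] [-0.026, -0.006, 0.038]
0.9 [-122.5   74.7] [-0.027, -0.008, 0.057]
0.8 [-121.3   72.1] [-0.025, -0.009, 0.068]
0.7 [-120.    70.1] [-0.026, -0.01, 0.077]
0.6 [-118.2   68.3] [-0.028, -0.012, 0.087]
0.5 [-116.3   66.9] [-0.031, -0.013, 0.096]
0.4 [-114.6   65.2] [-0.033, -0.015, 0.105]
0.3 [-112.6   64.2] [-0.038, -0.017, 0.112]
0.2 [-110.5   64.1] [-0.045, -0.018, 0.117]
0.1 [-108.4   63. ] [-0.05, -0.02, 0.125]
[-0.023, 0.003, -0.04] [0.022, -0.003, 0.096] [-0.044, -0.021, 0.145] [-0.057, -0.025, 0.153]
```

>>> {"fn": "servo_tool", "kwargs": {"steps": [-0.023,0.003,-0.04,0,0,0,-0.028,-0.002,-0.02,0,0,0,-0.026,-0.004,0.019,0,0,0,-0.026,-0.005,0.03,0,0,0,-0.026,-0.006,0.042,0,0,0,-0.026,-0.008,0.054,0,0,0,-0.026,-0.009,0.064,0,0,0,-0.026,-0.01,0.072,0,0,0]}}

```text
time_s: 10.1
position: [0.4975, 0.0661, 0.0713]
orientation: [0.267, 0.019, 0.964, -0.009]
force: [-4.7, 2.5, 4.9]
grip_width: -0.0002
grip_force: 3.6
```

```bash
python3 lev.py; python3 -c "
from rot import *
print(steps([-128,0,60]),steps([-107,0,58]),steps([-103,0,58]))"
```

```text
t 10.1 C [-1.205e+02 -1.000e-01  7.130e+01] F [-5.2  1.2  4.9] j [ 0.1   0.23  2.15 -0.33  0.24 -1.13] ax [[-0.836, -0.19, -0.514], [-0.217, 0.976, -0.007], [0.503, 0.106, -0.858]]
1.2 [-129.4   86.7] [-0.002, 0.008, -0.071]
1.1 [-127.4   82.7] [-0.0, 0.006, -0.053]
1.0 [-125.2   78.7] [0.0, 0.004, -0.035]
0.9 [-122.5   74.7] [-0.001, 0.002, -0.016]
0.8 [-121.3   72.1] [0.001, 0.001, -0.004]
0.7 [-120.    70.1] [0.0, 0.0, 0.005]
0.6 [-118.2   68.3] [-0.002, -0.001, 0.015]
0.5 [-116.3   66.9] [-0.005, -0.003, 0.023]
0.4 [-114.6   65.2] [-0.007, -0.004, 0.033]
0.3 [-112.6   64.2] [-0.012, -0.006, 0.04]
0.2 [-110.5   64.1] [-0.019, -0.008, 0.045]
0.1 [-108.4   63. ] [-0.024, -0.01, 0.053]
[0.048, 0.007, 0.024] [-0.018, -0.011, 0.073] [-0.031, -0.014, 0.081]
```

>>> {"fn": "servo_tool", "kwargs": {"steps": [0,0,0.007,0,0,0,-0.002,-0.001,0.015,0,0,0,-0.004,-0.002,0.022,0,0,0,-0.006,-0.003,0.028,0,0,0,-0.008,-0.004,0.034,0,0,0,-0.012,-0.006,0.04,0,0,0]}}

```text
time_s: 10.6
position: [0.5047, 0.0642, 0.0638]
orientation: [0.266, 0.019, 0.964, -0.009]
force: [-3.8, 1.3, -0.6]
grip_width: -0.0002
grip_force: 1.7
```

>>> {"fn": "servo_tool", "kwargs": {"steps": [-0.003,-0.001,0.003,0,0,0,-0.006,-0.002,0.006,0,0,0,-0.009,-0.003,0.009,0,0,0,-0.012,-0.004,0.013,0,0,0]}}

```text
time_s: 10.93
position: [0.5099, 0.063, 0.0636]
orientation: [0.267, 0.019, 0.963, -0.009]
force: [-0.1, 0.3, 0.3]
grip_width: -0.0
grip_force: 0.0
```

```bash
python3 - <<'E'
from rot import *
st();print(steps([-105,0,58]),steps([-102,0,58]))
snap('side','d7');snap('scene','s7')
for f in('s7','d7'):
    im,X,m=pts(f);C=toC(X,p0)[m]*1000
    L=C[(abs(C[:,1])<100)&(C[:,0]>-60)&(C[:,0]<70)&(C[:,2]>125)&(C[:,2]<165)];print(np.polyfit(L[:,0],L[:,2],1))
    B=C[(abs(C[:,1])<11)&(C[:,0]>-125)&(C[:,0]<-84)&(C[:,2]>40)&(C[:,2]<100)];B=B[np.argsort(B[:,2])];print(f,len(B),B[::max(1,len(B)//25)].round().astype(int).tolist())
E
```

```text
t 10.93 C [-107.8    0.    63.6] F [-0.2  0.3  0.3] j [ 0.09  0.27  2.12 -0.33  0.22 -1.14] ax [[-0.836, -0.189, -0.515], [-0.217, 0.976, -0.007], [0.504, 0.106, -0.857]]
[0.002, -0.002, 0.025] [-0.008, -0.005, 0.031]
[-1.28728039e-02  1.37773643e+02]
s7 91 [[-100, -11, 41], [-100, -6, 44], [-102, -10, 45], [-100, -1, 46], [-99, 1, 47], [-99, -4, 48], [-97, -1, 51], [-97, -6, 56], [-97, -5, 61], [-97, -6, 65], [-92, -11, 76], [-96, 8, 79], [-89, -11, 81], [-97, 7, 83], [-91, -11, 85], [-97, 6, 87], [-98, 1, 88], [-97, -7, 89], [-96, -1, 90], [-96, -10, 91], [-86, -6, 92], [-91, 8, 92], [-96, -2, 93], [-90, 5, 93], [-96, 8, 94], [-90, -9, 96], [-88, 9, 96], [-89, 6, 96], [-95, 5, 97], [-91, 8, 98], [-96, -5, 99]]
[-1.28541121e-02  1.37593627e+02]
d7 184 [[-105, 10, 43], [-104, 1, 47], [-100, 5, 50], [-100, -1, 55], [-112, 4, 60], [-93, 10, 67], [-98, -10, 69], [-93, 11, 71], [-102, 8, 73], [-92, 10, 74], [-103, 4, 76], [-104, 0, 77], [-97, 10, 79], [-121, 7, 80], [-113, 5, 82], [-108, 6, 84], [-98, 6, 86], [-110, 5, 87], [-97, -2, 89], [-90, -1, 90], [-97, 5, 91], [-97, -2, 92], [-91, 11, 94], [-90, -11, 95], [-90, -6, 95], [-88, -4, 96], [-96, -1, 99]]
```

The lever's outer face is at x = -97 from z 51 to 89, so it lies flat, and the lid is at 0.013 rad. Retracting.

>>> {"fn": "servo_tool", "kwargs": {"steps": [0.01,0,-0.02,0,0,0,0.04,0,-0.12,0,0,0,0.06,0,-0.28,0,0,0,0.06,0,-0.45,0,0,0,0.06,0,-0.55,0,0,0,0.06,0,-0.55,0,0,0,0.06,0,-0.55,0,0,0]}}

```text
time_s: 11.62
position: [0.426, 0.0674, 0.175]
orientation: [0.269, 0.019, 0.963, -0.009]
force: [-0.8, -0.5, 0.2]
grip_width: -0.0002
grip_force: 0.0
```

```bash
python3 - <<'E'
from rot import *
st();snap('side','d8');snap('scene','s8')
for f in('s8','d8'):
    im,X,m=pts(f);C=toC(X,p0)[m]*1000
    L=C[(abs(C[:,1])<100)&(C[:,0]>-60)&(C[:,0]<70)&(C[:,2]>125)&(C[:,2]<165)];print(np.polyfit(L[:,0],L[:,2],1))
    B=C[(abs(C[:,1])<9)&(C[:,0]>-125)&(C[:,0]<-84)&(C[:,2]>52)&(C[:,2]<85)];print(np.polyfit(B[:,2],B[:,0],1),np.median(B,0))
a=cv2.imread('pics/s8.png')[140:330,250:440];b=cv2.imread('pics/d8.png')[80:270,220:410]
cv2.imwrite('pics/c8.png',np.hstack([cv2.resize(a,(400,400),interpolation=2),cv2.resize(b,(400,400),interpolation=2)]))
E
```

```text
t 11.62 C [-190.   -17.2  175. ] F [-0.7 -0.7  0.2] j [ 0.12 -0.15  2.24 -0.18  0.52 -1.28] ax [[-0.834, -0.189, -0.518], [-0.217, 0.976, -0.006], [0.507, 0.107, -0.856]]
[-1.46987807e-02  1.37775077e+02]
[ 6.22912019e-02 -1.00582119e+02] [-9.65680579e+01  7.27673719e-03  6.84664257e+01]
[-1.28939831e-02  1.37695686e+02]
[ 1.57726168e-02 -9.77042637e+01] [-96.63272967   1.15350096  67.32103754]
```

View pics/c8.png

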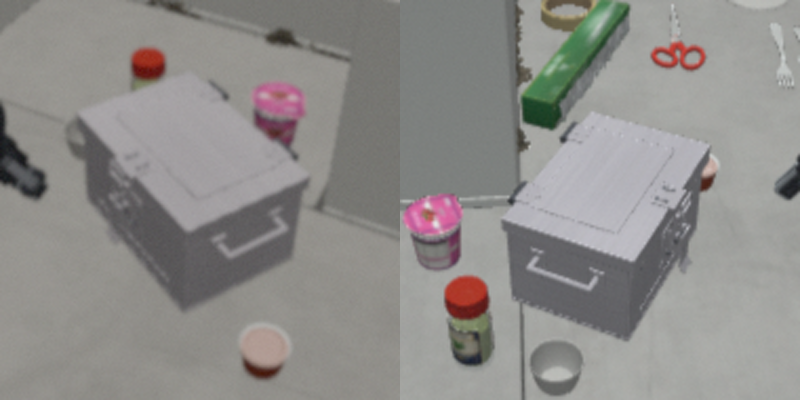

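The lid is clamped, the lever lies flat at about (120,205) left and (685,225) right, the bystanders are in place, and the arm is clear.

```bash
python3 -c "from plant import *;print(hand_in())"
```

```text
the job is handed in; nothing more can be done
None
```

The carrier is latched and the job handed in at about 12 s of the 69 s allowed. The lid is clamped at about 0.013 rad and the lever lies flat. The highest force I read was about 9 N, and the pot, cup and jar look unmoved in the last pictures. `hand_in()` returned no verdict.

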